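Strip a turbocharger cartridge

TASK

Strip the turbocharger cartridge that stands in the blue holding fixture, from the top down. Put the brass shaft nut in the blue parts tray, then the compressor wheel fully down on the balancing arbor, then the backplate over the spigot and flat on its plate, and last lift the bearing housing off the shaft and stand it down inside the orange ring cradle.

Things in the scene. Friction and masses are not known exactly. Their poses are not given: they have to be found in the camera images.
- fixture: Blue square base plate 112x112x12 mm, fixed, with a steel cup (82 mm across, rim 34 mm above the bench) and a fixed upright turbine shaft: 16 mm thick up to 90 mm above the bench, 12 mm to 113, then 8 mm to its tip at 152 mm. The stack is threaded loosely on it: housing, backplate, wheel, nut. Origin: centre of the underside, on the shaft's axis, on the bench; z up.
- shaft_nut: Loose brass hex nut on top of the stack, 17 mm across flats, 8 mm high, bore 10 mm, 20 g; it simply lifts off. Origin: centre of its underside (142 mm above the bench at the start); z is the bore axis; one pair of flats faces along its own +y and -y, the others at 60 degrees. The shaft tip ends 2 mm above it.
- compressor_wheel: Aluminium bladed wheel under the nut, 24 mm high, 120 g: back disc 56 mm across and 4 mm thick at the bottom; above it the blades, narrowing to 38 mm across and solid to the touch up to 20 mm (grip here, 9 to 20 mm up); nose 18 mm across. Through bore 11 mm. Origin: centre of its underside (118 mm above the bench at the start); z is the bore axis, up.
- backplate: Light grey turned backplate under the wheel, about 250 g: flange 88 mm across, 8 mm thick, at the bottom; above it a round shoulder 58 mm across, from 8 to 22 mm above its underside (grip here). Through bore 37 mm, round the housing's boss. Origin: centre of its underside (94 mm above the bench at the start); z is the bore axis, up.
- bearing_housing: Dark cast-iron housing at the bottom, 0.56 to 0.84 kg: foot 76 mm across, waist, top flange 104 mm across with its face 60 mm above the foot, and a round boss 34 mm across from that face up to 84 mm (grip here; the shaft stands 34 mm out of it). Bore 22 mm. Origin: centre of the underside (34 mm above the bench at the start); z up. To clear the shaft tip the underside must rise above 152 mm.
- nut_tray: Shallow blue rectangular parts tray, fixed, 100 mm along its x, 140 mm along its y, 28 mm high, walls and floor 3 mm. Origin: centre of its underside, on the bench; z up.
- balance_arbor: Balancing arbor, fixed: round dark steel base 72 mm across and 14 mm high, with a shoulder 32 mm across up to 24 mm (the wheel's underside rests there), then a steel pin 8 mm thick with a pointed tip, from 52 to 62 mm. Origin: centre of the underside, on the pin's axis, on the bench; z up.
- spigot_plate: Square light grey plate 116x116x14 mm, fixed, with a round steel spigot 32 mm across in its middle, up to 27 mm above the bench and tapering to 22 mm across at 33 mm. The backplate's underside rests on the plate, 14 mm above the bench. Origin: centre of the underside, on the spigot's axis, on the bench; z up.
- ring_cradle: Ring cradle, fixed: round black base 112 mm across and 6 mm thick with an orange ring on it, 84 mm inside, 104 mm outside, its rim 18 mm above the bench. The housing's foot stands inside the ring on the base, 6 mm above the bench. Origin: centre of the underside, on the bench; z up.
Not all that is in view belongs to the job. Of the things shaped like the nut_tray, the blue one is meant.

How it is judged:
On the way, in this order (a step that is already met when the one before it is completed fails the run):
1. the nut lies released in the tray (x of shaft_nut in the frame of nut_tray between -0.046 and 0.046 m and y of shaft_nut in the frame of nut_tray between -0.066 and 0.066 m and z of shaft_nut in the frame of nut_tray between -0.001 and 0.025 m and contact force between shaft_nut and the fingers below 0.2 N), for 0.2 s.
2. the wheel is released, fully down on the arbor (horizontal distance between compressor_wheel and balance_arbor below 0.005 m and z of compressor_wheel in the frame of balance_arbor between 0.021 and 0.027 m and angle between compressor_wheel's own z axis and vertical below 0.06 rad and contact force between compressor_wheel and the fingers below 0.2 N), for 0.2 s.
3. the backplate is released, flat on its plate over the spigot (horizontal distance between backplate and spigot_plate below 0.006 m and z of backplate in the frame of spigot_plate between 0.011 and 0.017 m and angle between backplate's own z axis and vertical below 0.06 rad and contact force between backplate and the fingers below 0.2 N), for 0.2 s.
4. the housing is released, standing inside the ring cradle (horizontal distance between bearing_housing and ring_cradle below 0.01 m and z of bearing_housing in the frame of ring_cradle between 0.003 and 0.009 m and angle between bearing_housing's own z axis and vertical below 0.06 rad and contact force between bearing_housing and the fingers below 0.2 N), for 0.2 s.
At the end, for the whole second after the job is handed in: Nut inside the tray; wheel on the arbor within 5 mm of its axis, backplate over the spigot within 6 mm, housing in the ring within 10 mm of centre; the last three within 3 mm of seated height and 0.06 rad of upright; all released and at rest (all of step 1 and all of step 2 and all of step 3 and all of step 4 and linear speed of each of shaft_nut, compressor_wheel, backplate, bearing_housing below 0.02 m/s and angular speed of each of shaft_nut, compressor_wheel, backplate, bearing_housing below 0.2 rad/s); the robot touches nothing.
It also fails if it takes over 125 s, if anything falls off the work surface, if the arm or the gripper's body presses on something with over 40 N, if the wrist force passes 120 N, or if a joint passes its speed limit or range.

ROBOT

A 6-joint arm with a two-finger parallel gripper is mounted at the origin on a cart in front of the work surface, level with it; the furniture and walls round the work are solid. World frame = base frame: x ahead of the robot, y to its left, z up, the work surface at z = 0. Lengths are in m, angles in rad, forces in N, time in s.
With the tool pointing down it reaches from about 0.275 to 0.825 m from the base axis. Payload 4.9 kg.
Tool frame: the origin (TCP) lies midway between the tips of the shut fingers; the grasp point (between the pads) lies 19 mm behind it (grip_point_offset is the distance from the TCP to the grasp point, in m); z points along the fingers, y is the line along which they close (so a half turn about z gives the same grasp; the last joint's range is limited). The gripper opens to 85 mm and grips with 20 to 120 N. Pads are 22 mm wide; open, the fingers measure 114 mm over their backs; the gripper's body (76 mm by 85 mm) begins 54 mm behind the grasp point. The pads swing forward as they close: fully open they stand 13 mm farther back than shut.
Start: joints at [1.064, 0.326, -0.193, 1.052, 0, 1.437], TCP at [0.2, 0.512, 0.209] pointing down, gripper open.
Joint ranges: [-2.65, 2.65], [-0.97, 1.79], [-1.3, 1.35], [-1.93, 2.1], [-1.47, 1.37], [-3.14, 3.14]. Speed limits (rad/s): [2.57, 2.57, 3.14, 3.14, 3.14, 3.14].

INTERFACE

Orientations are given as a rotation vector (axis times angle).
In Python, from cell import * gives the robot as it stands. Calls block until the motion is done:
- movep(position, orientation): joint-space move of the TCP to a pose.
- move_l(position, velocity=0.15, rot=None, until_force=None): straight line of the TCP; rot=None keeps the orientation; velocity is the mean speed in m/s. With until_force (N) it stops when the force on the tool has changed by that much, and returns True; else False.
- set_joints(angles): joint-space move.
- let_go() and grab(newtons=None): open the fingers fully, or close them until they stop; newtons is the grip in N (None keeps the last).
- sleep(seconds).
- ik(position, orientation): joint angles nearest the present ones, or None.
- get_state(): the state.
- grab_frame(name): name is "side" or "top"; returns a dict with "img" (400x640x3 uint8, red, green, blue), "fx", "fy", "cx", "cy" (pixels), "k1" (the pictures are not rectified: a ray, as slopes to the right and down, at radius r is drawn at 1 + k1 r^2 times it, then the intrinsics apply), "cam_to_world" (4x4, takes a point from camera to world coordinates). Camera axes: x right, y down, z forward; pixel columns grow to the right and rows downward; lengths in m; the calibration is good to about 2 mm. A picture is of the moment at which its call begins. There is no depth.
A pose or a line that the arm cannot do raises MotionError and nothing moves.
- sign_off(): hands the job in; it is judged then, once.
Trained networks look in the newest picture that a camera, given by its name, has taken for a name from the list of things; names that differ only in an ending like _2 or _b are one class to them, and where a whole thing is asked for, a point or a joint stands for the part that bears it (a point fixed in the world has none). Each returns a list of dicts, best first, with "score" (0 to 1); they miss things now and then, are a little off and sometimes report something else, mostly with a low value. They report only what shows in the picture. A call takes as long as a camera call. They do not tell look-alikes from the thing itself.
- spot_in(camera, name): "centre" ([column, row] in pixels, amid what is visible of it).
- silhouettes(camera, name): "mask" (400x640 bool, what is visible of it) and "centre" ([column, row] in pixels, amid what is visible of it).
- tip_of(camera, name): "centre" ([column, row] in pixels: a listed point, or the origin of a listed thing).
The state is a dict: "clock": time; "q": joint angles; "joint_velocities": joint speeds; "tau": joint torques, N m; "position": TCP position; "eef_rot": TCP orientation; "contact_force": force on the tool from outside, world axes, zero at the start; "wrist_torque": the same for the moment, N m; "finger_gap": opening from 0.0 (shut) to 1.0 (fully open); "grasp_force": force on a finger pad.
Only numpy, scipy, OpenCV 4.12 (cv2) and the standard library are available. Lean on these libraries where they do the work, as an engineer would, in place of code of your own. Each camera call takes 0.05 s, during which the arm holds its last target. There are 200 camera calls.

## Working session

There is one attempt and no reset: what is moved stays moved. The work goes in short steps, each a Python script; the robot and the scene stay as the last script left them, time stands still between calls to the robot, and variables do not carry over. Pictures are saved under pics/ and viewed, at most 14 in all, crops included, and the job is handed in when it is done.

```bash
mkdir -p pics; ls
cat > h.py <<'E'
from cell import *
import numpy as np, cv2
from scipy.optimize import least_squares
def snap(c,fn=None):
    f=grab_frame(c)
    if fn: cv2.imwrite('pics/'+fn,f['img'][:,:,::-1])
    return f
def ray(f,px):
    xd=np.array([(px[0]-f['cx'])/f['fx'],(px[1]-f['cy'])/f['fy']]); u=xd.copy()
    for _ in range(30): u=xd/(1+f['k1']*(u@u))
    T=np.array(f['cam_to_world']); return T[:3,3],T[:3,:3]@np.array([u[0],u[1],1])
def at_z(f,px,z):
    o,d=ray(f,px); return o+d*(z-o[2])/d[2]
def proj(f,P):
    T=np.array(f['cam_to_world']); c=(np.atleast_2d(P)-T[:3,3])@T[:3,:3]
    u=c[:,:2]/c[:,2:]; u=u*(1+f['k1']*(u**2).sum(1,keepdims=True))
    return u*[f['fx'],f['fy']]+[f['cx'],f['cy']]
E
python3 - <<'E'
from h import *
np.set_printoptions(precision=4,suppress=True)
names=["fixture","shaft_nut","compressor_wheel","backplate","bearing_housing","nut_tray","balance_arbor","spigot_plate","ring_cradle"]
z0=dict(shaft_nut=.142,compressor_wheel=.118,backplate=.094,bearing_housing=.034)
for c in ("top","side"):
    f=snap(c,c+'0.png'); print(c,f['fx'],f['k1'],np.array(f['cam_to_world']))
    for n in names:
        for d in tip_of(c,n)[:3]: print(n,round(d['score'],2),np.round(d['centre'],1),at_z(f,d['centre'],z0.get(n,0)))
print(get_state())
E
```

```text
pics
top 371.05490548444027 -0.05330154637310805 [[-0.0279 -0.9932  0.1133  0.3982]
 [-0.9995  0.0292  0.0099  0.1865]
 [-0.0132 -0.113  -0.9935  1.2723]
 [ 0.      0.      0.      1.    ]]
fixture 0.56 [453.2 232.4] [ 0.4182 -0.255   0.    ]
fixture 0.25 [320.7 159. ] [0.6875 0.1916 0.    ]
shaft_nut 0.68 [457.5 233.2] [ 0.4131 -0.2188  0.142 ]
shaft_nut 0.46 [474.7 231.3] [ 0.4172 -0.2722  0.142 ]
shaft_nut 0.4 [454.9 230.7] [ 0.421  -0.2113  0.142 ]
compressor_wheel 0.79 [467.8 228.8] [ 0.4261 -0.2607  0.118 ]
backplate 0.76 [461.5 233. ] [ 0.414  -0.2489  0.094 ]
bearing_housing 0.8 [455.7 232.9] [ 0.4158 -0.2515  0.034 ]
nut_tray 0.96 [172.7 256.3] [0.3631 0.7106 0.    ]
nut_tray 0.63 [294.7 233.3] [0.4312 0.2878 0.    ]
balance_arbor 0.56 [320.9 161.3] [0.6793 0.1911 0.    ]
balance_arbor 0.21 [460.8 233.3] [ 0.4143 -0.2811  0.    ]
spigot_plate 0.93 [381.6 211.9] [ 0.4959 -0.0124  0.    ]
ring_cradle 0.63 [431.8 160.6] [ 0.6705 -0.1968  0.    ]
side 375.1524485874325 -0.08639751624634992 [[-0.9388 -0.1431  0.3134  0.0312]
 [-0.3438  0.4492 -0.8246  1.4217]
 [-0.0228 -0.8819 -0
[... 452 characters left out ...]
_tray 0.81 [314.8 312.2] [0.3501 0.6816 0.    ]
nut_tray 0.63 [334.  236.8] [0.4239 0.2899 0.    ]
spigot_plate 0.71 [340.9 198.6] [ 0.4939 -0.014   0.    ]
ring_cradle 0.58 [320.8 179.3] [ 0.654  -0.1805  0.    ]
{'clock': 1.0, 'q': array([ 1.0638,  0.3262, -0.1926,  1.052 ,  0.    ,  1.4366]), 'joint_velocities': array([0.002 , 0.0002, 0.0002, 0.    , 0.0005, 0.0013]), 'tau': array([ -0.0002, -44.3332,  26.2764,   0.0011,  -0.0002,  -0.    ]), 'position': array([0.2003, 0.5122, 0.209 ]), 'eef_rot': array([-0.5822, -3.0871, -0.    ]), 'contact_force': array([ 0.001 , -0.2545, -0.2828]), 'wrist_torque': array([ 0.0617,  0.0211, -0.0168]), 'grasp_force': 0.0, 'finger_gap': 1.0005129784837676}
```

View pics/top0.png

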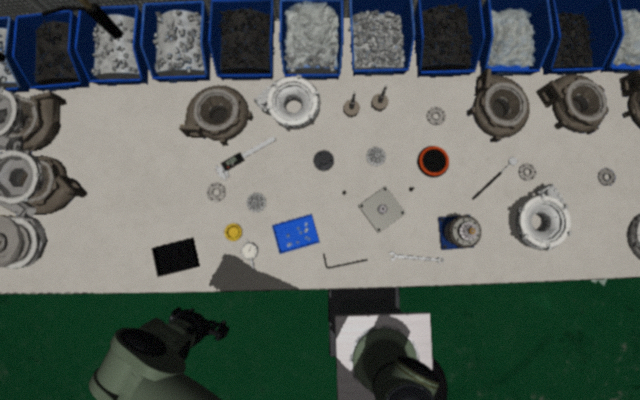

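View pics/side0.png

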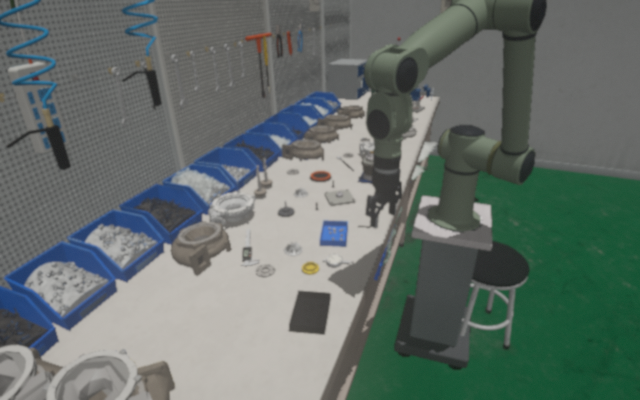

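Run:
```python
import cv2,numpy as np
a=cv2.imread('pics/top0.png');b=cv2.imread('pics/side0.png')
f=lambda i,k:cv2.resize(i,None,fx=k,fy=k,interpolation=cv2.INTER_CUBIC)
cv2.imwrite('pics/c1.png',f(a[130:270,260:490],3.45))
cv2.imwrite('pics/c2.png',np.hstack([f(b[120:270,270:400],4)]))
```

```text
(no output)
```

View pics/c1.png

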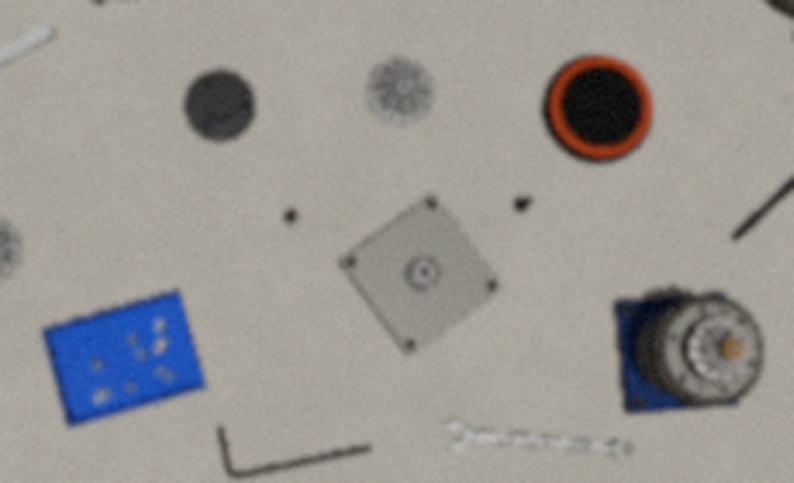

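View pics/c2.png

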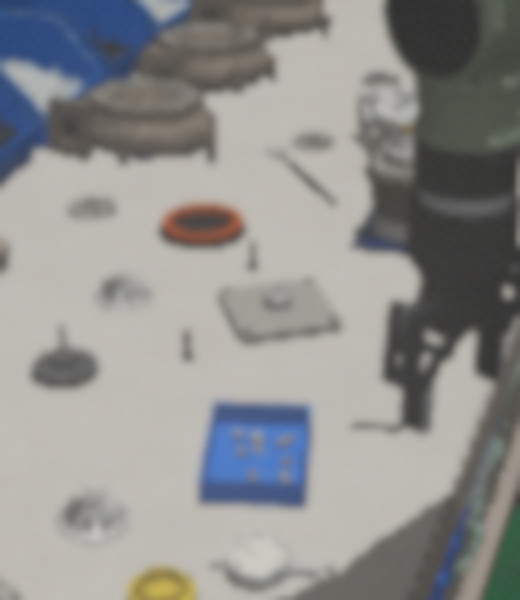

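The top view shows: the blue tray at (296,233), versus the black tray (176,257) and the blue bins along the back; the arbor is the dark disc with a pin (323,160), versus a loose spare wheel (376,156) and standing bolts (344,192)/(411,189); spigot plate (382,209); orange ring (433,161), versus the yellow ring (234,232); fixture and stack at (460,232), brass nut on top at about (471,230). Next, model-based fits.

```bash
cat > fit.py <<'E'
from h import *
from scipy.optimize import minimize
def circ(d,z): t=np.linspace(0,2*np.pi,40,False); return np.c_[d/2*np.cos(t),d/2*np.sin(t),0*t+z]
def box(a,b,z): return np.array([[s*a/2,t*b/2,z] for s in(1,-1) for t in(1,-1)])
def pris(*p): return np.vstack(p)
M=dict(
 nut_tray=[pris(box(.1,.14,0),box(.1,.14,.028))],
 balance_arbor=[pris(circ(.072,0),circ(.072,.014)),pris(circ(.032,.014),circ(.032,.024)),pris(circ(.008,.024),circ(.008,.052),circ(.001,.062))],
 spigot_plate=[pris(box(.116,.116,0),box(.116,.116,.014)),pris(circ(.032,.014),circ(.032,.027),circ(.022,.033))],
 ring_cradle=[pris(circ(.112,0),circ(.112,.006)),pris(circ(.104,.006),circ(.104,.018))],
 fixture=[pris(box(.112,.112,0),box(.112,.112,.012)),pris(circ(.082,.012),circ(.082,.034)),pris(circ(.076,.034),circ(.076,.04)),pris(circ(.104,.086),circ(.104,.094)),pris(circ(.06,.04),circ(.06,.086)),
  pris(circ(.088,.094),circ(.088,.102)),pris(circ(.058,.102),circ(.058,.116)),pris(circ(.056,.118),circ(.056,.122),circ(.038,.138)),pris(circ(.0185,.138),circ(.0185,.150)),pris(circ(.008,.15),circ(.008,.152))])
S=6
def render(f,parts,x,y,w,o,n):
    im=np.zeros((n*S,n*S),np.uint8); c,s=np.cos(w),np.sin(w)
    for P in parts:
        Q=np.c_[x+c*P[:,0]-s*P[:,1],y+s*P[:,0]+c*P[:,1],P[:,2]]
        uv=(proj(f,Q)-o+.5)*S*16
        cv2.fillConvexPoly(im,cv2.convexHull(np.round(uv).astype(np.int32)),255,shift=4)
    return cv2.GaussianBlur(cv2.resize(im,(n,n),interpolation=cv2.INTER_AREA).astype(np.float32)/255,(0,0),.9)
def fit(f,name,x0,n=64,parts=None):
    parts=parts or M[name]; o=np.round(proj(f,[x0[0],x0[1],.03])[0]-n/2).astype(int)
    lab=cv2.cvtColor(f['img'],cv2.COLOR_RGB2LAB).astype(np.float32)[o[1]:o[1]+n,o[0]:o[0]+n]
    def cost(p):
        m=render(f,parts,*p,o,n)
        # per-region linear colour model: bench + object mean, object pixels explained freely
        near=cv2.dilate(m,np.ones((9,9)))>.05
        A=np.c_[m[near],1-m[near]]; b=lab[near]
        r=b-A@np.linalg.lstsq(A,b,rcond=None)[0]
        return np.abs(r).clip(0,60).mean()/ (lab[near].std(0).mean()+1e-6)
    best=None
    for w in ([x0[2]] if len(x0)>2 else np.radians([0,22,45,67])):
        r=minimize(cost,[x0[0],x0[1],w],method='Nelder-Mead',options=dict(initial_simplex=np.array([[x0[0],x0[1],w]]*4)+np.array([[0,0,0],[.008,0,0],[0,.008,0],[0,0,.25]]),xatol=1e-4,fatol=1e-5))
        if best is None or r.fun<best.fun: best=r
    return best.x,best.fun,render(f,parts,*best.x,o,n),o
E
python3 - <<'E'
from fit import *
np.set_printoptions(precision=4,suppress=True)
G=dict(nut_tray=[.43,.288],balance_arbor=[.68,.19],spigot_plate=[.495,-.012],ring_cradle=[.66,-.19],fixture=[.415,-.25])
for c in("top","side"):
    f=snap(c); V=f['img'].copy()
    for n,g in G.items():
        if c=='side' and n=='fixture': continue
        x,e,m,o=fit(f,n,g); print(c,n,x[:2],np.degrees(x[2]).round(1),round(e,3))
        cs,_=cv2.findContours((m>.5).astype(np.uint8),0,1)
        cv2.drawContours(V,[k+o for k in cs],-1,(255,0,255),1)
    if c=='top': A=V[130:270,260:490]
    else: B=V[120:270,270:400]
z=lambda i,k:cv2.resize(i,None,fx=k,fy=k,interpolation=cv2.INTER_NEAREST)
A=z(A,2);B=z(B,2); H=np.zeros((300,460+260,3),np.uint8);H[:280,:460]=A;H[:,460:]=B
cv2.imwrite('pics/fit.png',H[:,:,::-1])
E
```

```text
top nut_tray [0.4303 0.2842] 14.8 0.173
top balance_arbor [0.6814 0.1832] 29.3 0.113
top spigot_plate [ 0.5064 -0.0093] 33.3 0.405
top ring_cradle [ 0.6685 -0.198 ] 1.0 0.34
top fixture [ 0.4206 -0.2593] 2.9 0.475
side nut_tray [0.427  0.2821] 15.0 0.223
side balance_arbor [0.6787 0.1829] 2.2 0.157
side spigot_plate [ 0.5017 -0.0078] 34.5 0.278
side ring_cradle [ 0.6667 -0.2036] 18.6 0.196
```

View pics/fit.png

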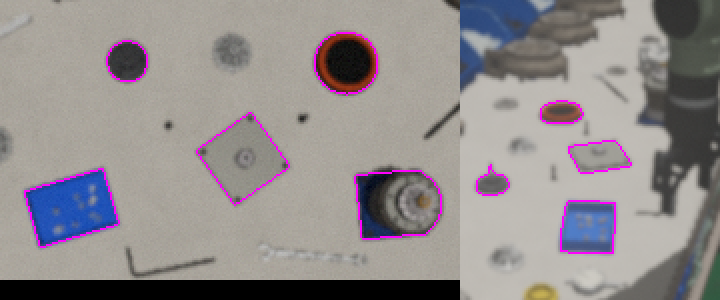

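The fitted outlines sit on the tray, arbor, plate, ring and stack in the top view, and on the first four in the side view. I'll swing the arm clear so the side camera can see the stack.

```bash
cat >> h.py <<'E'
def rot(psi):
    a=(np.radians(psi)+np.pi/2)/2; return np.pi*np.array([np.cos(a),np.sin(a),0])
E
python3 - <<'E'
from fit import *
np.set_printoptions(precision=4,suppress=True)
set_joints([1.064,0.0,-0.193,1.378,0,1.437]);print(get_state()['position'])
q=[-1.35,0.0,-.193,1.378,0,.3]
set_joints(q); print(get_state()['position'])
for c in("top","side"):
    f=snap(c,c+'1.png')
    print(c,'stack',fit(f,'fixture',[.42,-.257])[:2])
    o,d=ray(f,[0,0]); u=proj(f,[.42,-.257,.146])[0].round().astype(int)
    im=cv2.cvtColor(f['img'],cv2.COLOR_RGB2LAB).astype(float); w=8
    p=im[u[1]-w:u[1]+w+1,u[0]-w:u[0]+w+1,2]; wt=(p-np.median(p)-5).clip(0); yy,xx=np.mgrid[-w:w+1,-w:w+1]
    px=[u[0]+(wt*xx).sum()/wt.sum(),u[1]+(wt*yy).sum()/wt.sum()]; print('nut',px,at_z(f,px,.148),(wt>3).sum())
    for n,g in dict(spigot_plate=[.505,-.009],balance_arbor=[.68,.183],ring_cradle=[.667,-.2]).items(): print(n,fit(f,n,g)[0][:2])
a=cv2.imread('pics/side1.png'); cv2.imwrite('pics/c3.png',cv2.resize(a[110:210,310:420],None,fx=4,fy=4,interpolation=2))
print(get_state()['clock'])
E
```

```text
[0.1321 0.3894 0.3642]
[ 0.1609 -0.3779  0.365 ]
top stack (array([ 0.4203, -0.2594,  0.0479]), np.float64(0.4733225703239441))
nut [np.float64(471.5985576923077), np.float64(230.58653846153845)] [ 0.4196 -0.2604  0.148 ] 35
spigot_plate [ 0.5063 -0.0088]
balance_arbor [0.6822 0.1832]
ring_cradle [ 0.6686 -0.1982]
side stack (array([ 0.4197, -0.2647, -0.0076]), np.float64(0.5186337232589722))
nut [np.float64(371.70588235294116), np.float64(151.58823529411765)] [ 0.4147 -0.2561  0.148 ] 2
spigot_plate [ 0.5017 -0.0078]
balance_arbor [0.6788 0.1831]
ring_cradle [ 0.6661 -0.2027]
4.7583
```

View pics/c3.png

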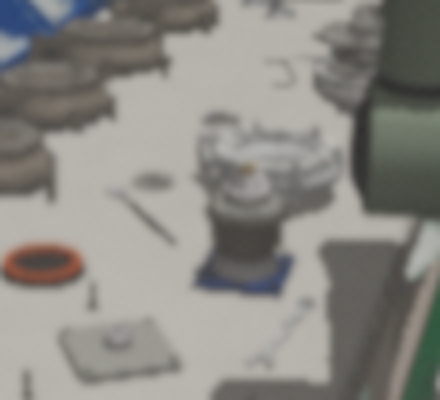

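Run:
```python
from h import *
np.set_printoptions(precision=4,suppress=True)
for psi in (90,-90):
    print(psi,[ik([x,y,.2],rot(psi)) for x,y in ((.419,-.26),(.68,.183),(.505,-.009),(.43,.284))])
X,Y=.419,-.260
qs=[ik([X,Y,.23],rot(p)) for p in (90,-90)]
psi=(90,-90)[int(np.argmin([abs(q[5]) for q in qs]))]
movep([X,Y,.23],rot(psi)); s0=get_state()
hit=move_l([X,Y,.1415],.08,until_force=6); s=get_state(); print(psi,hit,s['position'],s['contact_force']-s0['contact_force'])
grab(25); s=get_state(); print(s['finger_gap'],s['grasp_force'],s['position'],s['contact_force']-s0['contact_force'],s['wrist_torque']-s0['wrist_torque'],s['clock'])
snap('side','s2.png'); a=cv2.imread('pics/s2.png'); cv2.imwrite('pics/c4.png',cv2.resize(a[110:190,330:420],None,fx=5,fy=5,interpolation=2))
```

```text
90 [array([-0.7052,  0.2281, -0.3513,  0.9914,  0.    , -0.7052]), array([0.1582, 0.6303, 0.2724, 1.2129, 0.    , 0.1582]), array([-0.1641,  0.25  , -0.3222,  0.9986,  0.    , -0.1641]), array([ 0.4404,  0.2688, -0.2968,  1.0052,  0.    ,  0.4404])]
-90 [array([-0.7052,  0.2281, -0.3513,  0.9914,  0.    ,  2.4364]), array([ 0.1582,  0.6303,  0.2724,  1.2129,  0.    , -2.9834]), array([-0.1641,  0.25  , -0.3222,  0.9986,  0.    ,  2.9775]), array([ 0.4404,  0.2688, -0.2968,  1.0052,  0.    , -2.7012])]
90 False [ 0.4193 -0.2603  0.142 ] [ 0.1476 -0.3204 -0.8013]
0.00382620680726841 0.0 [ 0.419  -0.26    0.1415] [-1.1636  0.3276 -0.209 ] [ 0.0219 -0.0294 -0.0826] 7.9833
```

View pics/c4.png

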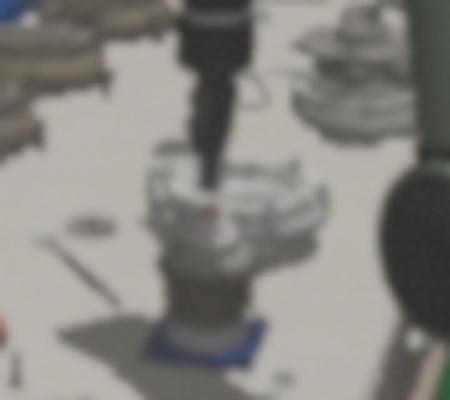

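The side view shows the shut fingers ending at about (372,147), with the nut still visible just below at (372,152). The grasp missed, so I'll project the TCP and see.

Run:
```python
from h import *
np.set_printoptions(precision=4,suppress=True)
s=get_state(); print(s['position'],s['eef_rot'],s['contact_force'],s['finger_gap'])
p=s['position']
f=snap('side'); print('side tcp',proj(f,[p,p+[0,0,.0085],p+[0,0,.054]]))
g=snap('top','t2.png'); print('top',proj(g,[p,p+[0,0,.0085]]))
a=cv2.imread('pics/t2.png'); A=cv2.resize(a[190:270,420:500],None,fx=5,fy=5,interpolation=2)
b=f['img'][120:180,340:400,::-1]; B=cv2.resize(b,(400,400),interpolation=2)
cv2.imwrite('pics/c5.png',np.hstack([A,B]))
```

```text
[ 0.419  -0.26    0.1415] [-0.     -3.1416  0.    ] [-0.0454  0.7389 -0.6779] 0.0008566676130580905
side tcp [[370.9807 152.4727]
 [371.0398 150.8312]
 [371.358  141.9289]]
top [[470.6543 230.8477]
 [471.743  230.7604]]
```

View pics/c5.png

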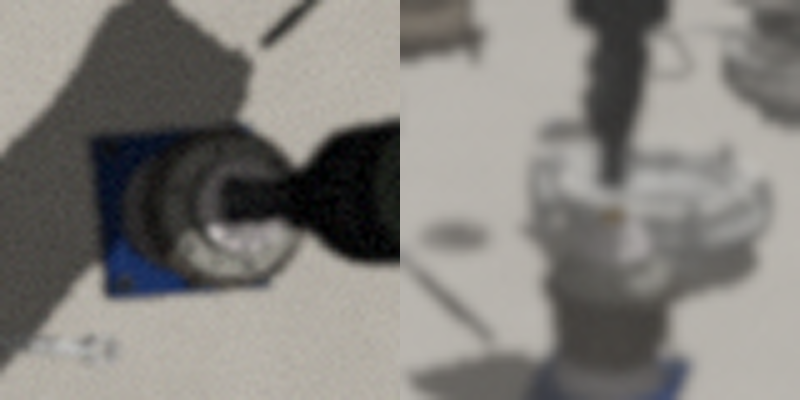

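Fingers shut on nothing, yet they look about 20 mm above the nut. I'll raise and check the tips against their projection, then touch down gently on the shaft tip (known z = 0.152).

Run:
```python
from h import *
np.set_printoptions(precision=4,suppress=True)
X,Y=.419,-.26
hit=move_l([X,Y,.118],.03,until_force=5); s=get_state(); print('down',hit,s['position'],s['contact_force'],s['wrist_torque'],s['clock'])
move_l([X,Y,.23],.2)
s=get_state();p=s['position']
f=snap('side'); print('side tcp',p,proj(f,[p,p+[0,0,.019],p+[0,0,.054]]))
b=f['img'][100:170,335:405,::-1]; cv2.imwrite('pics/c6.png',cv2.resize(b,(560,560),interpolation=2))
```

```text
down True [ 0.4192 -0.2601  0.1295] [-1.5799  1.5618  7.7307] [0.2059 0.26   0.0336] 8.6333
side tcp [ 0.4185 -0.2596  0.2288] [[371.6685 135.3116]
 [371.8032 131.4742]
 [372.0521 124.3132]]
```

View pics/c6.png

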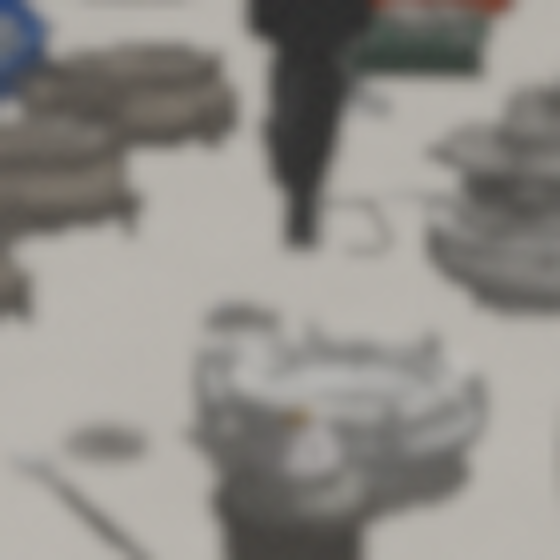

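Contact with the shaft tip came at TCP z = 0.1295, and the image agrees: the tips at row 131 against the 135 projected. So the real fingertips are about 21–22 mm behind the reported TCP. I'll apply that offset and regrasp.

```bash
cat >> h.py <<'E'
TO=.0225  # real fingertip lies this far behind the reported TCP
def rep(t,s0=None):
    s=get_state(); c=s['contact_force']-(s0['contact_force'] if s0 else 0)
    print(t,'pos',s['position'].round(4),'F',c.round(2),'M',s['wrist_torque'].round(2),'gap',round(s['finger_gap'],4),'gf',round(s['grasp_force'],1),'t',round(s['clock'],2)); return s
E
python3 - <<'E'
from h import *
X,Y=.419,-.26
let_go(); s0=rep('open')
print(move_l([X,Y,.1195],.1,until_force=6)); rep('down',s0)
grab(25); rep('grab',s0)
print(move_l([X,Y,.17],.06,until_force=6)); rep('up',s0)
f=snap('side'); b=f['img'][100:170,335:405,::-1]; cv2.imwrite('pics/c7.png',cv2.resize(b,(400,400),interpolation=2))
E
```

```text
open pos [ 0.419  -0.26    0.2301] F [ 0.36  0.28 -0.48] M [-0.07 -0.01 -0.06] gap 0.9999 gf 0.0 t 10.12
False
down pos [ 0.4194 -0.2603  0.1201] F [-0.79 -0.6   0.61] M [0.01 0.02 0.07] gap 1.004 gf 0.0 t 11.38
grab pos [ 0.4192 -0.2602  0.1197] F [-0.23 -0.89  2.66] M [-0.12  0.04  0.01] gap 0.1879 gf 25.0 t 12.03
False
up pos [ 0.4187 -0.2598  0.1697] F [-0.75  0.27 -0.13] M [ 0.    0.02 -0.01] gap 0.1904 gf 24.4 t 13.02
```

View pics/c7.png

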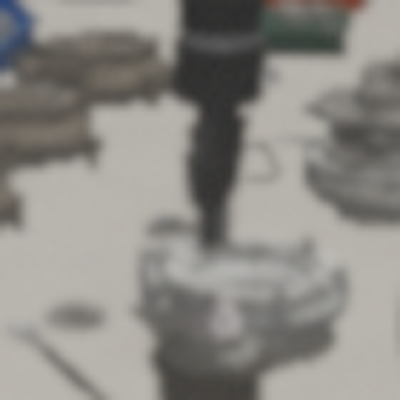

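The nut is gone from the stack and the gap of 0.19 (≈16–17 mm) fits its flats, so it's held. To the tray.

Run:
```python
from h import *
X,Y=.419,-.26
move_l([X,Y,.21],.2)
movep([.428,.283,.12],rot(105)); s0=rep('over tray')
print(move_l([.428,.283,-.003],.15,until_force=6)); rep('down',s0)
let_go(); move_l([.428,.283,.12],.2); rep('rel')
movep([X,Y,.2],rot(90)); rep('back')
f=snap('top'); b=f['img'][205:265,265:325,::-1]; c=f['img'][205:265,435:495,::-1]
cv2.imwrite('pics/c8.png',cv2.resize(np.hstack([b,c]),(800,400),interpolation=2))
for d in spot_in('top','shaft_nut')[:3]: print(d['score'],d['centre'],at_z(f,d['centre'],.01))
```

```text
over tray pos [0.4286 0.2824 0.1201] F [ 0.41  0.24 -0.06] M [-0.01 -0.04 -0.03] gap 0.1942 gf 24.4 t 15.4
False
down pos [ 0.4287  0.2831 -0.0024] F [-0.07 -0.06  0.67] M [-0.02  0.02  0.01] gap 0.191 gf 24.4 t 16.37
rel pos [0.4274 0.2827 0.1192] F [-0.52  0.73 -0.32] M [ 0.03 -0.    0.07] gap 1.0033 gf 0.0 t 17.81
back pos [ 0.4193 -0.2592  0.1998] F [0.51 0.28 0.26] M [-0.01 -0.01 -0.04] gap 1.0012 gf 0.0 t 19.79
```

View pics/c8.png

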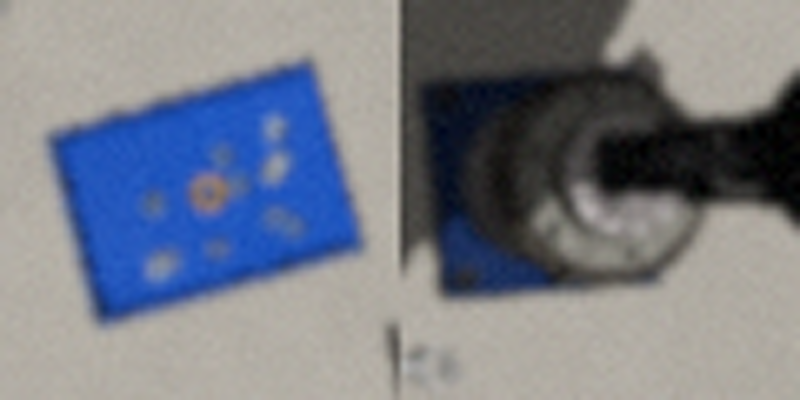

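The nut lies in the tray's centre at about (296,234). Now the wheel: grip, lift 5 mm, and probe the bore against the shaft to find the true shaft centre.

```bash
cat >> h.py <<'E'
def probe(c,z,amp=.006,F=4,v=.012):
    c=np.array(c,float)
    for ax in (0,1):
        r=[]
        for sg in (1,-1):
            t=np.r_[c,z]; t[ax]+=sg*amp
            h=move_l(t,v,until_force=F); s=get_state(); r.append(s['position'][ax]); print('probe',ax,sg,h,s['position'].round(4),s['contact_force'].round(1))
            move_l(np.r_[c,z],.03)
        c[ax]=np.mean(r)
        move_l(np.r_[c,z],.03)
    print('centre',c.round(4)); return c
E
python3 - <<'E'
from h import *
f=snap('top'); print(at_z(f,[296.2,234],.009))
X,Y=.419,-.26
s0=rep('0')
print(move_l([X,Y,.100],.1,until_force=6)); rep('down',s0)
grab(50); rep('grab',s0)
print(move_l([X,Y,.107],.03,until_force=8)); rep('up',s0)
probe([X,Y],.107)
rep('end',s0)
E
```

```text
[0.42846859 0.28207717 0.009     ]
0 pos [ 0.4193 -0.2593  0.1999] F [-0.52  0.52  0.21] M [-0.01  0.02 -0.01] gap 0.9966 gf 0.0 t 19.94
False
down pos [ 0.4194 -0.2603  0.1005] F [ 1.42 -0.56 -0.3 ] M [-0.03 -0.02 -0.03] gap 1.0029 gf 0.0 t 21.09
grab pos [ 0.4193 -0.2602  0.1006] F [-0.31  1.08  4.72] M [0.18 0.2  0.03] gap 0.4366 gf 49.5 t 21.6
False
up pos [ 0.419  -0.2601  0.107 ] F [-0.05 -1.22 -1.22] M [ 0.   -0.04 -0.01] gap 0.4371 gf 50.1 t 21.98
probe 0 1 True [ 0.4202 -0.2595  0.1061] [ 1.1  0.3 -0.8]
probe 0 -1 True [ 0.4176 -0.2599  0.1067] [ 2.8 -0.4 -0.4]
probe 1 1 True [ 0.4187 -0.2589  0.1067] [ 0.7 -1.7 -0.5]
probe 1 -1 True [ 0.4182 -0.2617  0.1062] [-0.9  1.  -1. ]
centre [ 0.4189 -0.2603]
end pos [ 0.4188 -0.2603  0.1069] F [-0.45  0.66 -0.78] M [ 0.02 -0.01 -0.06] gap 0.4376 gf 50.8 t 24.79
```

Shaft centre found at (0.4189, −0.2603); the ±1.3 mm play matches the bore. On to the arbor: go part way down over the pin's tip, probe to centre, then seat.

Run:
```python
from h import *
B=.0174
move_l([.4189,-.2603,.18],.15)
X,Y=.6803,.183
movep([X,Y,.12],rot(90)); move_l([X,Y,.066-B],.15); s0=rep('over')
h=move_l([X,Y,.054-B],.03,until_force=5); rep('tip',s0)
if not h:
    c=probe([X,Y],.054-B,amp=.007)
    h=move_l([*c,.0235-B],.04,until_force=10); rep('down %s'%h,s0)
```

```text
over pos [0.6809 0.1826 0.0493] F [ 0.34  0.75 -1.17] M [-0.03 -0.01 -0.03] gap 0.4361 gf 50.9 t 27.93
tip pos [0.6801 0.183  0.0364] F [-0.53 -1.62 -0.31] M [-0.01 -0.05 -0.05] gap 0.4374 gf 50.9 t 28.48
probe 0 1 True [0.6833 0.1829 0.0356] [ 0.4  0.4 -1.2]
probe 0 -1 True [0.6771 0.1829 0.0363] [ 1.4  0.2 -0.1]
probe 1 1 True [0.6798 0.1859 0.0359] [ 0.2 -1.1 -0.3]
probe 1 -1 True [0.6797 0.1796 0.0359] [ 1.6  0.7 -0.8]
centre [0.6802 0.1827]
down True pos [0.6794 0.1826 0.0068] F [-1.03 -0.9   6.41] M [-0.06  0.15  0.03] gap 0.4374 gf 51.5 t 32.51
```

Seated at the arbor's shoulder height. Release it and check, then fetch the backplate.

Run:
```python
from h import *
let_go(); sleep(.2); c=get_state()['position']; move_l([.6802,.1827,.12],.15)
X,Y=.4189,-.2603
movep([X,Y,.15],rot(90)); s0=rep('over')
f=snap('side'); g=snap('top')
cv2.imwrite('pics/c9.png',cv2.resize(np.hstack([f['img'][185:225,265:305],g['img'][140:180,303:343]])[:,:,::-1],(800,400),interpolation=2))
print(move_l([X,Y,.0755],.1,until_force=6)); rep('down',s0)
grab(60); rep('grab',s0)
print(move_l([X,Y,.085],.03,until_force=15)); rep('up10',s0)
print(move_l([X,Y,.16],.1,until_force=15)); rep('up',s0)
```

```text
over pos [ 0.4196 -0.26    0.15  ] F [-0.43 -0.42 -0.52] M [-0.05 -0.    0.04] gap 1.001 gf 0.0 t 36.02
False
down pos [ 0.4193 -0.2606  0.0759] F [0.91 0.8  0.55] M [ 0.04 -0.03 -0.  ] gap 0.9979 gf 0.0 t 37.02
grab pos [ 0.4195 -0.2606  0.0767] F [-1.1   2.04  7.66] M [0.35 0.16 0.12] gap 0.6484 gf 61.9 t 37.41
False
up10 pos [ 0.4189 -0.2603  0.085 ] F [ 0.05 -0.01 -2.17] M [ 0.02 -0.01  0.02] gap 0.6495 gf 63.8 t 37.88
False
up pos [ 0.4185 -0.26    0.1594] F [ 0.25  0.27 -2.48] M [-0.03  0.06  0.01] gap 0.6487 gf 64.0 t 38.77
```

View pics/c9.png

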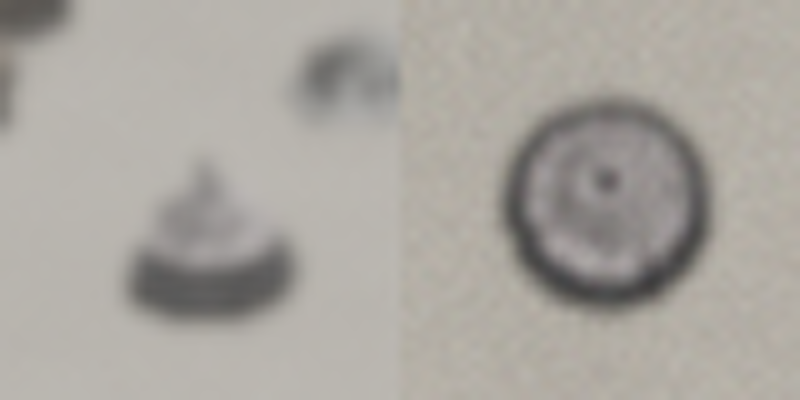

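The wheel sits upright and concentric on the arbor. The backplate is in hand with about 2.5 N of weight. On to the spigot.

Run:
```python
from h import *
B=.0178
X,Y=.504,-.0084
movep([X,Y,.13],rot(90)); move_l([X,Y,.04-B],.15); s0=rep('over')
h=move_l([X,Y,.0285-B],.03,until_force=5); rep('tip %s'%h,s0)
if not h:
    c=probe([X,Y],.0285-B,amp=.010,F=5)
    h=move_l([*c,.0132-B],.03,until_force=10); rep('down %s'%h,s0)
```

```text
over pos [ 0.5048 -0.009   0.0229] F [ 0.12  0.3  -2.  ] M [0.01 0.02 0.01] gap 0.6496 gf 64.0 t 40.68
tip False pos [ 0.5038 -0.0083  0.0106] F [-0.07 -1.06 -1.27] M [-0.04  0.01 -0.02] gap 0.6468 gf 64.0 t 41.22
probe 0 1 True [ 0.5086 -0.0084  0.0097] [-0.4  0.5 -3.7]
probe 0 -1 True [ 0.4992 -0.0088  0.0108] [ 1.2 -1.1 -1.8]
probe 1 1 True [ 0.5035 -0.0055  0.0103] [ 1.5 -0.8 -2.5]
probe 1 -1 True [ 0.5032 -0.0159  0.0101] [ 1.   1.4 -3.2]
centre [ 0.5039 -0.0107]
down True pos [ 0.5038 -0.0107 -0.0031] F [-1.14 -0.36  8.79] M [ 0.02  0.22 -0.04] gap 0.6467 gf 65.6 t 45.91
```

Run:
```python
from h import *
let_go(); sleep(.2); move_l([.5039,-.0107,.11],.15)
X,Y=.4189,-.2603
movep([X,Y,.15],rot(90)); s0=rep('over')
f=snap('side'); g=snap('top')
cv2.imwrite('pics/c10.png',cv2.resize(np.hstack([f['img'][175:225,315:365],g['img'][185:235,357:407]])[:,:,::-1],(800,400),interpolation=2))
print(move_l([X,Y,.0725],.1,until_force=6)); rep('down',s0)
grab(110); rep('grab',s0)
print(move_l([X,Y,.0925],.05,until_force=25)); rep('up20',s0)
c=probe([X,Y],.0925,amp=.007,F=5)
print('held offset (housing wrt TCP)',np.array([X,Y])-c)
move_l([*c,.205],.1); rep('up',s0)
```

```text
over pos [ 0.4189 -0.2594  0.1494] F [ 0.13  0.03 -0.07] M [ 0.   -0.01  0.08] gap 0.9996 gf 0.0 t 48.47
False
down pos [ 0.4194 -0.2605  0.073 ] F [ 0.45 -0.5  -0.4 ] M [-0.03  0.03  0.02] gap 0.9974 gf 0.0 t 49.49
grab pos [ 0.4192 -0.2606  0.0734] F [-1.14  1.99  6.88] M [0.24 0.3  0.02] gap 0.3655 gf 108.4 t 50.04
False
up20 pos [ 0.4188 -0.2602  0.0925] F [ 0.4   0.86 -8.65] M [ 0.05 -0.01 -0.02] gap 0.3669 gf 109.6 t 50.59
probe 0 1 True [ 0.4216 -0.2592  0.0907] [ 0.2  0.6 -8.7]
probe 0 -1 True [ 0.4152 -0.2602  0.0919] [ 3.1 -1.9 -6. ]
probe 1 1 True [ 0.4181 -0.2576  0.0919] [ 2.  -2.6 -6.6]
probe 1 -1 True [ 0.4171 -0.2629  0.0909] [-0.1 -0.  -7.1]
centre [ 0.4184 -0.2602]
held offset (housing wrt TCP) [ 4.71040315e-04 -8.66719269e-05]
up pos [ 0.418  -0.2598  0.2043] F [ 0.03 -0.57 -7.9 ] M [-0.03 -0.02 -0.02] gap 0.3681 gf 110.3 t 55.4
```

View pics/c10.png

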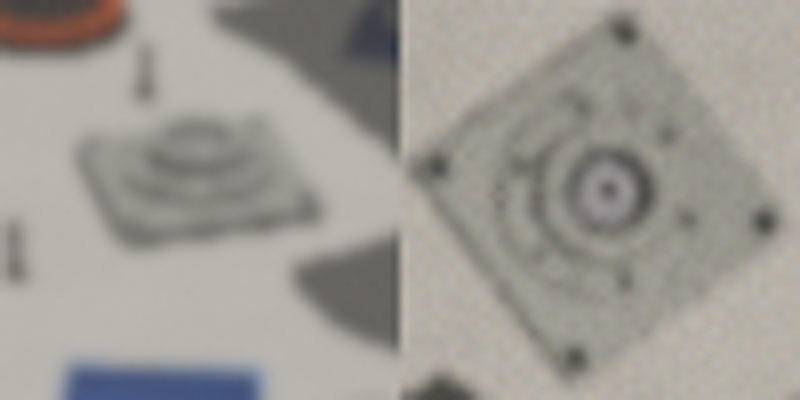

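The backplate lies flat and concentric on the plate. The housing is clear of the shaft and centred in the grip (8 N). On to the ring.

Run:
```python
from h import *
B=-.039
X,Y=.6668,-.2005
move_l([X,Y,.205],.12); move_l([X,Y,.024-B],.12); s0=rep('over')
h=move_l([X,Y,.0125-B],.02,until_force=8); rep('in %s'%h,s0)
if not h:
    c=probe([X,Y],.0125-B,amp=.009,F=5)
    h=move_l([*c,.0052-B],.02,until_force=10); rep('down %s'%h,s0)
```

```text
over pos [ 0.6676 -0.2008  0.0641] F [ 0.72  0.54 -7.36] M [ 0.02 -0.11  0.02] gap 0.3689 gf 110.3 t 59.01
in False pos [ 0.6668 -0.2005  0.0515] F [-0.9  -0.26 -0.91] M [-0.1  -0.07 -0.  ] gap 0.3637 gf 110.3 t 59.73
probe 0 1 True [ 0.6714 -0.1996  0.0492] [-0.2  0.5 -7.6]
probe 0 -1 True [ 0.6624 -0.2001  0.0513] [ 5.  -0.5 -4.5]
probe 1 1 True [ 0.6662 -0.195   0.0503] [ 2.3 -2.3 -6.8]
probe 1 -1 True [ 0.6658 -0.2029  0.0496] [ 1.9  0.9 -7.6]
centre [ 0.6669 -0.1989]
down True pos [ 0.6667 -0.1991  0.046 ] F [-1.84 -0.64 12.96] M [-0.    0.14 -0.02] gap 0.3671 gf 112.0 t 64.29
```

Run:
```python
from h import *
let_go(); sleep(.2); c=[.6669,-.1989]; move_l([*c,.16],.15)
set_joints([-1.35,0.0,-.193,1.378,0,.3]); rep('away')
f=snap('side'); g=snap('top')
z=lambda i:cv2.resize(i,(400,300),interpolation=2)
I=f['img'];J=g['img']
cv2.imwrite('pics/c11.png',np.vstack([np.hstack([z(I[140:200,290:370]),z(J[130:190,393:473])]),np.hstack([z(I[145:265,270:430]),z(J[140:260,280:440])])])[:,:,::-1])
```

```text
away pos [ 0.1608 -0.3782  0.3647] F [-0.93 -0.38  0.29] M [-0.05 -0.    0.02] gap 1.0011 gf 0.0 t 68.08
```

View pics/c11.png

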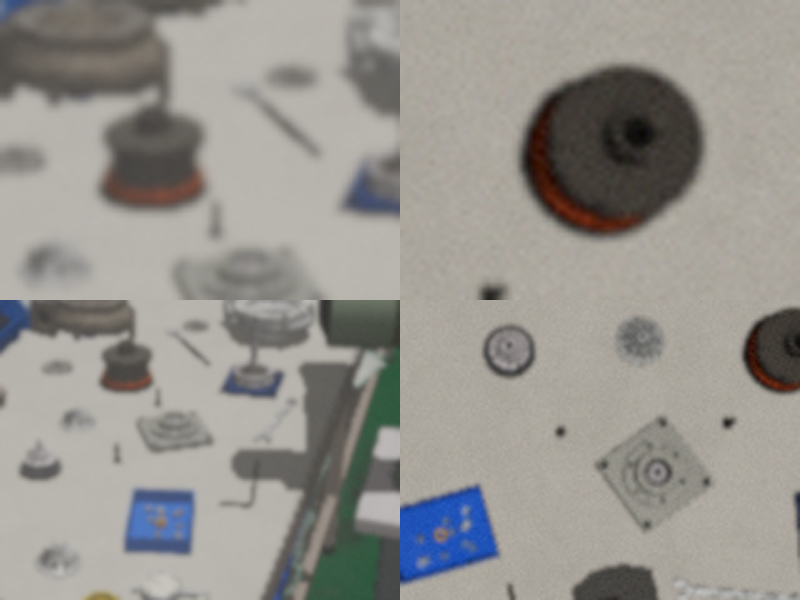

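The final pictures show the housing upright inside the orange ring, the backplate flat over the spigot, the wheel on the arbor and the nut in the blue tray, with the arm clear. I'm handing in.

```bash
python3 -c "
from cell import *
print(sign_off())"
```

```text
the job is handed in; nothing more can be done
None
```

I handed the job in at about 68 s of the 125 s allowed: the nut, wheel, backplate and housing are each in place in the required order, and the last pictures show all four seated with the arm clear, but the sign-off returned no verdict.

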